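Set the stock tags in a ukulele workshop

TASK

Flip the hinged tags on the stock board so that only the full bins have a tag showing its green face up, and the bin that is not full has its red face up; each tag belongs to the bin directly behind it, and some may already be right. Push the tags over gently with a fingertip, without pinching them, so that each ends resting on its stop, and leave the bins and everything else on the bench where they are.

Things in the scene. Friction and masses are not known exactly. Their poses are not given: they have to be found in the camera images.
- board: Plywood stock board lying fixed on the bench, about 215 x 430 x 12 mm (x, y, z) with a dark strip along its far edge, origin at the centre of its underside, x pointing away from the robot to the bins' side, y to the left along the row of three places, 140 mm apart. The tag holders stand in a row on its robot-side half, each about 100 mm in front of (-x of) its bin.
- holder_a: Tag holder a: dark wooden block fixed on the board in front of one bin (its place varies), 74 x 50 x 30 mm (x, y, z), axes parallel to the board's, origin at the centre of its underside, on the board's top. The tag's hinge pin runs along x, 15 mm above the origin; two end cheeks beside the leaf rise 30 mm above the origin.
- tag_a (a joint): Hinge angle of the leaf in holder_a, between two stop pins. 0 = leans 40 degrees off upright to the board's -y side (robot's right), RED face up; 1.396 = leans 40 degrees to the +y side (left), GREEN face up; 0.698 = upright. The leaf weighs about 30 g, swings almost freely and falls to whichever side of upright it is on.
- edge_a (a point): Middle of the free edge of the leaf in holder_a. The leaf is 50 mm wide along x, 4 mm thick, reaches 60 mm from the pin; at rest this edge is 39 mm beside and 46 mm above the pin. An upright fingertip 25 mm above the pin, pushed level along the board's y from the side the leaf leans to until just past the pin, swings it up and over.
- holder_b: Tag holder b: dark wooden block fixed on the board in front of one bin (its place varies), 74 x 50 x 30 mm (x, y, z), axes parallel to the board's, origin at the centre of its underside, on the board's top. The tag's hinge pin runs along x, 15 mm above the origin; two end cheeks beside the leaf rise 30 mm above the origin.
- tag_b (a joint): Hinge angle of the leaf in holder_b, between two stop pins. 0 = leans 40 degrees off upright to the board's -y side (robot's right), RED face up; 1.396 = leans 40 degrees to the +y side (left), GREEN face up; 0.698 = upright. The leaf weighs about 30 g, swings almost freely and falls to whichever side of upright it is on.
- edge_b (a point): Middle of the free edge of the leaf in holder_b. The leaf is 50 mm wide along x, 4 mm thick, reaches 60 mm from the pin; at rest this edge is 39 mm beside and 46 mm above the pin. An upright fingertip 25 mm above the pin, pushed level along the board's y from the side the leaf leans to until just past the pin, swings it up and over.
- holder_c: Tag holder c: dark wooden block fixed on the board in front of one bin (its place varies), 74 x 50 x 30 mm (x, y, z), axes parallel to the board's, origin at the centre of its underside, on the board's top. The tag's hinge pin runs along x, 15 mm above the origin; two end cheeks beside the leaf rise 30 mm above the origin.
- tag_c (a joint): Hinge angle of the leaf in holder_c, between two stop pins. 0 = leans 40 degrees off upright to the board's -y side (robot's right), RED face up; 1.396 = leans 40 degrees to the +y side (left), GREEN face up; 0.698 = upright. The leaf weighs about 30 g, swings almost freely and falls to whichever side of upright it is on.
- edge_c (a point): Middle of the free edge of the leaf in holder_c. The leaf is 50 mm wide along x, 4 mm thick, reaches 60 mm from the pin; at rest this edge is 39 mm beside and 46 mm above the pin. An upright fingertip 25 mm above the pin, pushed level along the board's y from the side the leaf leans to until just past the pin, swings it up and over.
- bin_tuners: Open blue bin, 100 x 90 x 55 mm, loose, standing on the board at one of the three places; origin at the centre of its underside. FULL: heaped to the rim with white tuner buttons with brass posts (heap about 70 mm high).
- bin_bridges: Open blue bin, 100 x 90 x 55 mm, loose, standing on the board at one of the three places; origin at the centre of its underside. FULL: filled to the rim with stacked dark wood bridge blanks (about 56 mm high).
- bin_nuts: Open blue bin, 100 x 90 x 55 mm, loose, standing on the board at one of the three places; origin at the centre of its underside. NOT full: only two white nut strips lie on its floor.
- glue: Bystander: yellow glue bottle with orange cap, 50 mm diameter, 130 mm tall, standing loose on the bench left of the board; origin at the centre of its underside.
- screwdriver: Bystander: red-handled screwdriver lying loose on the bench right of the board, about 0.2 m long along its x axis.
- blank: Bystander: loose dark wood blank, 30 x 110 x 12 mm, lying on the bench between robot and board; origin at the centre of its underside.
Things that resemble listed ones, but are neither listed nor needed, are in the scene too. What is shaped like the bin_bridges but orange is not meant.

How it is judged:
At the end, for the whole second after the job is handed in: Each tag in front of a full bin (tuners, bridges) rests green face up (joint above 1.29) and the tag in front of the bin of nuts rests red face up (joint below 0.10), all tags still (under 0.1 rad/s), bins and bystanders within 15 mm of where they began ((((horizontal distance between holder_a and bin_tuners below 0.14 m or horizontal distance between holder_a and bin_bridges below 0.14 m) and value of joint tag_a above 1.29 rad) or (horizontal distance between holder_a and bin_nuts below 0.14 m and value of joint tag_a below 0.1 rad)) and velocity of joint tag_a between -0.1 and 0.1 rad/s and (((horizontal distance between holder_b and bin_tuners below 0.14 m or horizontal distance between holder_b and bin_bridges below 0.14 m) and value of joint tag_b above 1.29 rad) or (horizontal distance between holder_b and bin_nuts below 0.14 m and value of joint tag_b below 0.1 rad)) and velocity of joint tag_b between -0.1 and 0.1 rad/s and (((horizontal distance between holder_c and bin_tuners below 0.14 m or horizontal distance between holder_c and bin_bridges below 0.14 m) and value of joint tag_c above 1.29 rad) or (horizontal distance between holder_c and bin_nuts below 0.14 m and value of joint tag_c below 0.1 rad)) and velocity of joint tag_c between -0.1 and 0.1 rad/s and distance of each of bin_tuners, bin_bridges, bin_nuts, glue, screwdriver, blank from where it was at the start of the episode below 0.015 m); the robot touches nothing.
It fails at once if a tag or its holder is pinched or forced (more than 15 N) (contact force between any of the arm, the fingers and holder_a above 15 N or contact force between any of the arm, the fingers and holder_b above 15 N or contact force between any of the arm, the fingers and holder_c above 15 N).
It fails at once if a bin is lifted or pushed more than 15 mm out of place (distance of any of bin_tuners, bin_bridges, bin_nuts from where it was at the start of the episode above 0.015 m).
It fails at once if the glue, the screwdriver or the loose blank is lifted or moved more than 15 mm (distance of any of glue, screwdriver, blank from where it was at the start of the episode above 0.015 m).
It also fails if it takes over 51 s, if anything falls off the work surface, if the arm or the gripper's body presses on something with over 40 N, if the wrist force passes 120 N, or if a joint passes its speed limit or range.

ROBOT

A 6-joint arm with a two-finger parallel gripper is mounted at the origin on the work surface. World frame = base frame: x ahead of the robot, y to its left, z up, the work surface at z = 0. Lengths are in m, angles in rad, forces in N, time in s.
With the tool pointing down it reaches from about 0.375 to 0.975 m from the base axis. Payload 3.8 kg.
Tool frame: the origin (TCP) lies at the very end of the fingers, on their centre line; the grasp point (between the pads) lies 19 mm behind it; z points along the fingers, y is the direction in which the jaws open and shut (so a half turn about z gives the same grasp; the last joint's range is limited). The gripper opens to 85 mm and grips with 20 to 120 N. Pads are 22 mm wide; open, the fingers measure 114 mm over their backs; the gripper's body (76 mm by 85 mm) begins 54 mm behind the grasp point. The pads swing forward as they close: fully open they stand 13 mm farther back than shut.
Start: joints at [1.14, 0.264, 1.604, -0, 1.274, -0.037], TCP at [0.259, 0.623, 0.231] pointing down, gripper open.
Joint ranges: [-2.63, 2.63], [-0.94, 2.18], [0.31, 2.57], [-1.31, 4.45], [0, 2.66], [-2.55, 2.55]. Speed limits (rad/s): [2.57, 2.57, 3.14, 3.14, 3.14, 3.14].

INTERFACE

Orientations are given as a rotation vector (axis times angle).
In Python, from workcell import status, read_camera, camera_info, order gives the robot as it stands.
- The arm moves only by the tool move_arm, never from a script. Its argument "deltas" is a list of rows, each a list of 3 entries, a list of its own where there are three numbers: the turn, a rotation vector about the world's x, y, z as a fraction of full scale, then the shift along the world's x, y, z as a fraction of full scale, then the closure, from -1 (fully open) to 1 (shut), so that 0 is half open. A call has 1 to 20 rows; each row is the pose to reach, as a shift and turn from the pose commanded when the call began; what a row does not reach only later rows make up. Full scale, the value 1, is 0.1 m for a shift and pi/2 rad for a turn. A row lasts 1/8 s, in which the tool goes at most 62.5 mm and 10.7 degrees, less where a joint would pass 70% of its speed; a pose out of reach is approached as far as the arm can. A call with a number of a shift or a turn outside -1 to 1 is refused whole. A call with a gripper value outside its range is refused whole. The fingers move at their own pace and stop on an object; "grip_force" is the grip in N (left out, the last holds). Time passes only in rows, so rows that repeat a pose let the fingers close. It gives the time, the measured TCP pose, the force and the opening at its end, in the units of the state.
- status.read_state(): the state, without advancing time (a new reading comes with each control period).
- read_camera(name): name is "side" or "top" or "wrist"; returns (picture, depth): 400x640x3 uint8, red, green, blue; 400x640 float32, m along the optical axis (not along the pixel's ray), 0 where there is no reading.
- camera_info(name): a dict with "K" (3x3 intrinsics, pixels), "D" ([k1, k2, p1, p2, k3] as OpenCV has them; the pictures are not rectified), "R" (3x3) and "t" (3): a world point X has camera coordinates R X + t. Camera axes: x right, y down, z forward; pixel columns grow to the right and rows downward; lengths in m; the calibration is good to about 2 mm. A picture is of the moment at which its call begins: read the wrist's pose just before it. camera_info takes no time and is no camera call; for the wrist camera it gives the pose at the moment of the call.
- order.finish_job(): hands the job in, once; it reports no verdict.
The state is a dict: "time": time; "q": joint angles; "joint_vel": joint speeds; "joint_torque": joint torques, N m; "tool_pos": TCP position; "tcp_rot": TCP orientation; "wrist_force": force on the tool from outside, world axes, zero at the start; "torque": the same for the moment, N m; "width": opening from 0.0 (shut) to 1.0 (fully open).
Only numpy, scipy, OpenCV 4.12 (cv2) and the standard library are available. Lean on these libraries where they do the work, as an engineer would, in place of code of your own. Each camera call takes 0.05 s, during which the arm holds its last target. There are 200 camera calls.

## Working session

There is one attempt and no reset: what is moved stays moved. The work goes in short steps, Python scripts to look and compute and a tool call to move; the robot and the scene stay as the last step left them, time stands still between calls to the robot, and variables do not carry over. Pictures are saved under pics/ and viewed, about 8 in all and at most 12, crops included, and the job is handed in when it is done.

Besides the shell and the picture viewer there is one more tool, called by a JSON object that holds its "api" and its "payload". move_arm: Moves the arm, as the interface text tells. Its arguments: {"type":"object","properties":{"deltas":{"type":"array","items":{"type":"array"}},"grip_force":{"type":"number"}},"required":["deltas"]}

```bash
mkdir -p pics; python3 - <<'E'
from workcell import status, read_camera, camera_info
import cv2, numpy as np
for n in ("top","side"):
    im,d=read_camera(n); np.savez(f"{n}.npz",im=im,d=d)
    cv2.imwrite(f"pics/{n}0.png",im[:,:,::-1])
    c=camera_info(n); R=np.array(c["R"]);t=np.array(c["t"]); print(n,(-R.T@t).round(3),R.round(2).tolist(),np.array(c["K"]).round(0).tolist())
s=status.read_state(); print(s["time"],s["tool_pos"],s["tcp_rot"],s["width"])
E
```

```text
top [0.421 0.022 1.322] [[0.0, -1.0, -0.01], [-0.99, 0.0, -0.14], [0.14, 0.01, -0.99]] [[488.0, 0.0, 316.0], [0.0, 488.0, 185.0], [0.0, 0.0, 1.0]]
side [ 0.393 -0.819  0.877] [[0.97, -0.23, -0.01], [-0.16, -0.65, -0.74], [0.16, 0.72, -0.67]] [[414.0, 0.0, 317.0], [0.0, 414.0, 211.0], [0.0, 0.0, 1.0]]
0.1 [0.25873544 0.62272688 0.23006115] [-0.61460909 -3.08035846  0.00310934] 1.0019296051554416
```

View pics/top0.png

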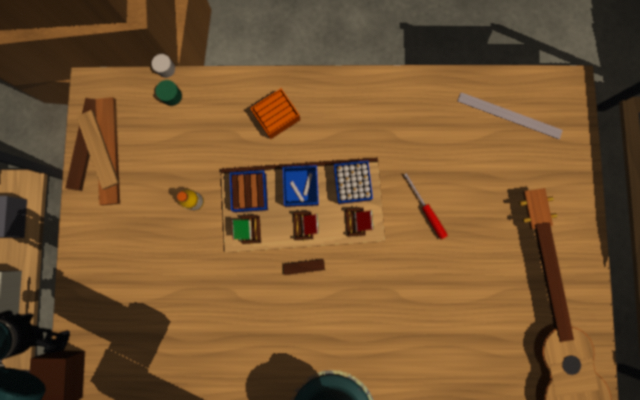

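View pics/side0.png

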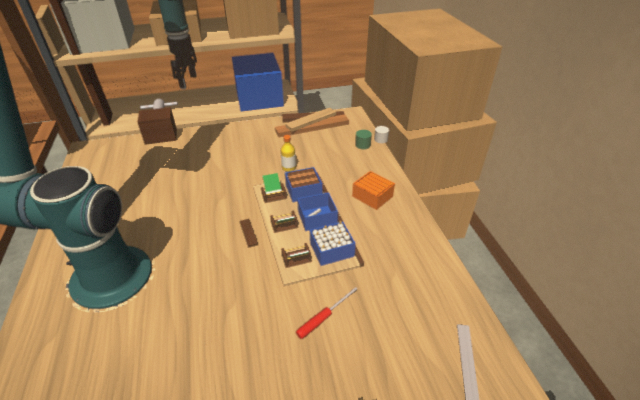

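Top view: bins, left to right, are bridges (248,190), nuts (300,185) and tuners (353,181). Their tags are green (243,230), red (308,225) and red (362,221). So only the tuners' tag looks wrong. The orange bin (274,113) is a decoy. Next I'll check this in a close crop and measure.

```bash
cat > h.py <<'E'
import numpy as np, cv2
from workcell import camera_info
def ray(n,uv,z):
    c=camera_info(n);K,D,R,t=[np.array(c[k],float) for k in("K","D","R","t")]
    p=cv2.undistortPoints(np.array([[uv]],float),K,D)[0,0]
    o=-R.T@t; v=R.T@np.array([*p,1.]); return o+v*(z-o[2])/v[2]
def pts(n,d):
    c=camera_info(n);K,D,R,t=[np.array(c[k],float) for k in("K","D","R","t")]
    H,W=d.shape; g=np.stack(np.meshgrid(np.arange(W),np.arange(H)),-1).reshape(-1,1,2).astype(float)
    p=cv2.undistortPoints(g,K,D)[:,0]
    return ((np.c_[p,np.ones(len(p))]*d.reshape(-1,1)-t)@R).reshape(H,W,3)
E
python3 - <<'E'
from h import *
a=np.load("top.npz");im=a["im"];P=pts("top",a["d"])
hsv=cv2.cvtColor(im,cv2.COLOR_RGB2HSV)
h,s,v=cv2.split(hsv)
def rep(name,m,lo,hi):
    m=m.astype(np.uint8); m[:, :lo]=0;m[:,hi:]=0;m[:150]=0;m[280:]=0
    n,l,st,c=cv2.connectedComponentsWithStats(m)
    for i in range(1,n):
        if st[i,4]>40:
            q=P[l==i]; print(name,st[i].tolist(),c[i].round(1),np.median(q,0).round(3),q.min(0).round(3),q.max(0).round(3))
rep("red",((h<8)|(h>172))&(s>150)&(v>50),215,390)
rep("green",(h>50)&(h<80)&(s>120),215,390)
rep("blue",(h>100)&(h<130)&(s>150),215,390)
# board corners approx pixel
for uv in [(221,172),(378,160),(225,250),(384,240)]: print(uv,ray("top",uv,.012).round(3))
b=cv2.resize(im[150:280,210:400],None,fx=4.2,fy=4.2,interpolation=cv2.INTER_CUBIC)
cv2.imwrite("pics/crop.png",b[:,:,::-1])
z=P[215:245:3,335:385:3,2]; print((z*1000).round(0).astype(int))
E
```

```text
red [356, 211, 15, 21, 268] [362.9 220.5] [ 0.504 -0.082  0.053] [ 0.478 -0.099  0.015] [ 0.532 -0.066  0.077]
red [303, 214, 14, 22, 243] [309.3 224.1] [0.495 0.058 0.053] [0.421 0.022 0.015] [0.523 0.075 1.322]
green [233, 220, 16, 20, 284] [240.8 228.9] [0.482 0.235 0.055] [0.457 0.218 0.012] [0.508 0.252 0.078]
blue [334, 162, 23, 41, 106] [340.5 178.8] [ 0.618 -0.017  0.066] [ 0.421 -0.066  0.015] [0.666 0.022 1.322]
blue [282, 166, 36, 40, 1027] [298.9 184.4] [0.606 0.089 0.017] [0.421 0.022 0.007] [0.655 0.133 1.322]
blue [230, 171, 37, 40, 209] [249.7 189. ] [0.588 0.21  0.066] [0.53  0.171 0.008] [0.643 0.265 0.075]
(221, 172) [0.639 0.3   0.012]
(378, 160) [ 0.672 -0.129  0.012]
(225, 250) [0.428 0.284 0.012]
(384, 240) [ 0.455 -0.141  0.012]
[[  17    9   14   10   19   16   15   37   44   50   60   74   74   12
    11   11   -5]
 [  11   16   13 1322   16   36   13   30   44   52   61   67 1322   13
    18   11   -1]
 [  13   18   10    9   14   39   18   31   41   50   55   65   74    6
    13   13    3]
 [  11   12   14   12   20   40   16   28   46   50   59   64   73   18
    13   16   12]
 [  17   14   10   13   15   39   17   31   40   48   56   71   76    9
    13   11   10]
 [  12   11   12    6   17   35   19   31   38   53   57   64    8   15
    14   11   17]
 [  15   11   17   11   14   16   21   43   40   42   48   13   14   16
    11    8   14]
 [  13   12   12    8   14   41   42   31   15   13   10    6   14   14
    11   13    6]
 [  13   14   11    9   18   14   10   13   15   11   16   13   10   13
    12   15   10]
 [  13   15    9   11    9   13   12   11   15   14   11   12   11    3
    -1   -2    2]]
```

View pics/crop.png

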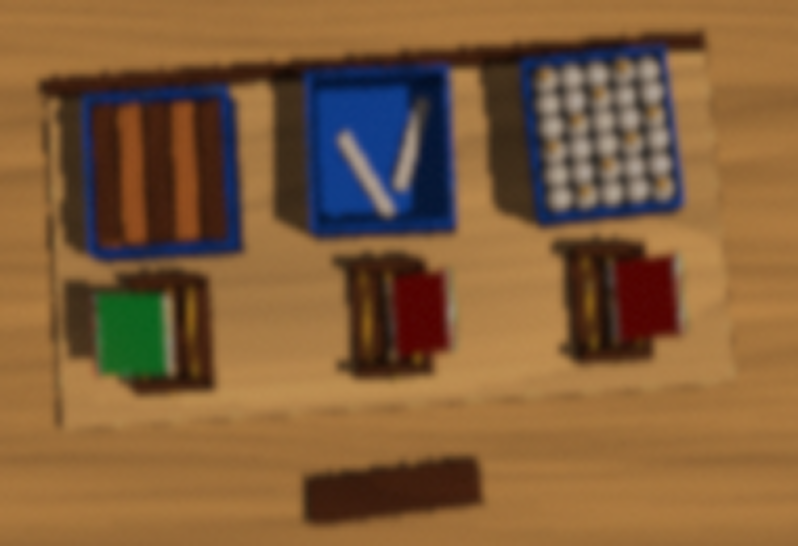

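The crop confirms it: bridges tag (130,335) green, nuts tag (420,315) red, tuners tag (645,298) red. Only the tuners' tag has to be flipped to the left. Its pin is at about (0.503, -0.062), the edge is at y≈-0.10, and the leaf top is at z≈0.077, against an expected 0.073. Board yaw is about +0.077 rad. I'll travel at height with the jaws shut.

{"api": "move_arm", "payload": {"deltas": [[[0,0,0.1],[0.15,-0.5,0],1],[[0,0,0.2],[0.3,-1,0],1],[[0,0,0.3],[0.3,-1,0],1]], "grip_force": 20}}

```text
time: 0.48
tool_pos: [0.2894, 0.5197, 0.2302]
tcp_rot: [0.126, -3.138, 0.005]
wrist_force: [0.4, 0.3, -0.1]
width: 0.375
```

{"api": "move_arm", "payload": {"deltas": [[[0,0,0],[0.15,-0.5,0],1],[[0,0,0],[0.3,-1,0],1]]}}

```text
time: 0.72
tool_pos: [0.3189, 0.422, 0.2306]
tcp_rot: [0.124, -3.139, 0.001]
wrist_force: [1.2, -0.3, 0.7]
width: 0.001
```

{"api": "move_arm", "payload": {"deltas": [[[0,0,0],[0.15,-0.5,0],1],[[0,0,0],[0.3,-1,0],1]]}}

```text
time: 0.98
tool_pos: [0.3489, 0.3215, 0.2308]
tcp_rot: [0.122, -3.139, 0.001]
wrist_force: [0.8, 0.1, 0.0]
width: -0.003
```

{"api": "move_arm", "payload": {"deltas": [[[0,0,0],[0.15,-0.5,0],1],[[0,0,0],[0.3,-1,0],1]]}}

```text
time: 1.23
tool_pos: [0.3789, 0.2216, 0.231]
tcp_rot: [0.122, -3.139, 0.0]
wrist_force: [1.5, -0.2, -0.7]
width: -0.001
```

{"api": "move_arm", "payload": {"deltas": [[[0,0,0],[0.15,-0.5,0],1],[[0,0,0],[0.3,-1,0],1]]}}

```text
time: 1.48
tool_pos: [0.4089, 0.1217, 0.2311]
tcp_rot: [-0.122, 3.139, 0.0]
wrist_force: [-0.2, -0.1, 0.8]
width: -0.004
```

{"api": "move_arm", "payload": {"deltas": [[[0,0,0],[0.15,-0.5,0],1],[[0,0,0],[0.3,-1,0],1]]}}

```text
time: 1.72
tool_pos: [0.4389, 0.0216, 0.2311]
tcp_rot: [-0.121, 3.139, 0.0]
wrist_force: [0.8, 0.3, -0.2]
width: -0.001
```

{"api": "move_arm", "payload": {"deltas": [[[0,0,0],[0.15,-0.5,0],1],[[0,0,0],[0.3,-1,0],1]]}}

```text
time: 1.98
tool_pos: [0.4689, -0.0784, 0.231]
tcp_rot: [0.121, -3.139, -0.0]
wrist_force: [0.3, 0.8, 0.4]
width: -0.003
```

{"api": "move_arm", "payload": {"deltas": [[[0,0,0],[0.2,-0.4,0],1],[[0,0,0],[0.4,-0.65,0],1],[[0,0,0],[0.4,-0.65,0],1],[[0,0,0],[0.4,-0.65,0],1]]}}

```text
time: 2.48
tool_pos: [0.5083, -0.1413, 0.2306]
tcp_rot: [0.121, -3.138, -0.001]
wrist_force: [-0.1, -0.3, 0.7]
width: 0.001
```

{"api": "move_arm", "payload": {"deltas": [[[0,0,0],[0,0,-0.4],1],[[0,0,0],[0,0,-0.8],1],[[0,0,0],[0,0,-1],1]]}}

```text
time: 2.85
tool_pos: [0.5066, -0.1398, 0.1287]
tcp_rot: [0.124, -3.135, -0.002]
wrist_force: [-0.1, -0.3, 0.9]
width: 0.003
```

{"api": "move_arm", "payload": {"deltas": [[[0,0,0],[0,0,-0.25],1],[[0,0,0],[0,0,-0.5],1],[[0,0,0],[0,0,-0.7],1],[[0,0,0],[0,0,-0.78],1],[[0,0,0],[0,0,-0.78],1]]}}

```text
time: 3.48
tool_pos: [0.5084, -0.1409, 0.0531]
tcp_rot: [0.123, -3.138, -0.001]
wrist_force: [0.1, -0.4, 0.1]
width: -0.004
```

```bash
python3 - <<'E'
from workcell import read_camera
import cv2
im,d=read_camera("side")
cv2.imwrite("pics/pre.png",cv2.resize(im[170:310,230:390],None,fx=4,fy=4,interpolation=cv2.INTER_CUBIC)[:,:,::-1])
E
```

```text
(no output)
```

View pics/pre.png

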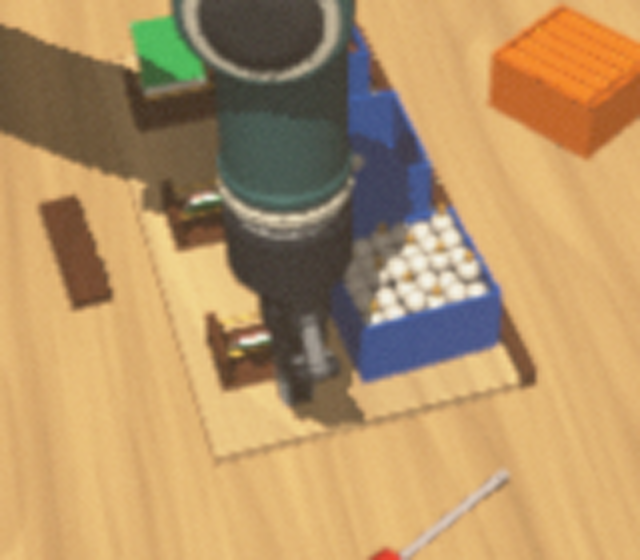

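The fingertip (300,385) is beside the tuners' holder (240,350), on its right and clear of the bin. Now I'll push slowly.

{"api": "move_arm", "payload": {"deltas": [[[0,0,0],[-0.01,0.1,0],1],[[0,0,0],[-0.02,0.18,0],1],[[0,0,0],[-0.02,0.24,0],1],[[0,0,0],[-0.02,0.3,0],1],[[0,0,0],[-0.03,0.36,0],1],[[0,0,0],[-0.03,0.42,0],1],[[0,0,0],[-0.04,0.47,0],1],[[0,0,0],[-0.04,0.52,0],1],[[0,0,0],[-0.04,0.57,0],1],[[0,0,0],[-0.05,0.61,0],1],[[0,0,0],[-0.05,0.65,0],1],[[0,0,0],[-0.05,0.69,0],1],[[0,0,0],[-0.06,0.72,0],1],[[0,0,0],[-0.06,0.74,0],1],[[0,0,0],[-0.06,0.75,0],1],[[0,0,0],[-0.06,0.75,0],1]]}}

```text
time: 5.52
tool_pos: [0.503, -0.0667, 0.0533]
tcp_rot: [-0.122, 3.139, -0.0]
wrist_force: [-0.9, -0.1, 0.7]
width: -0.0
```

```bash
python3 - <<'E'
from workcell import read_camera
import cv2
im,d=read_camera("side")
cv2.imwrite("pics/post.png",cv2.resize(im[170:310,230:390],None,fx=4,fy=4,interpolation=cv2.INTER_CUBIC)[:,:,::-1])
E
```

```text
(no output)
```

View pics/post.png

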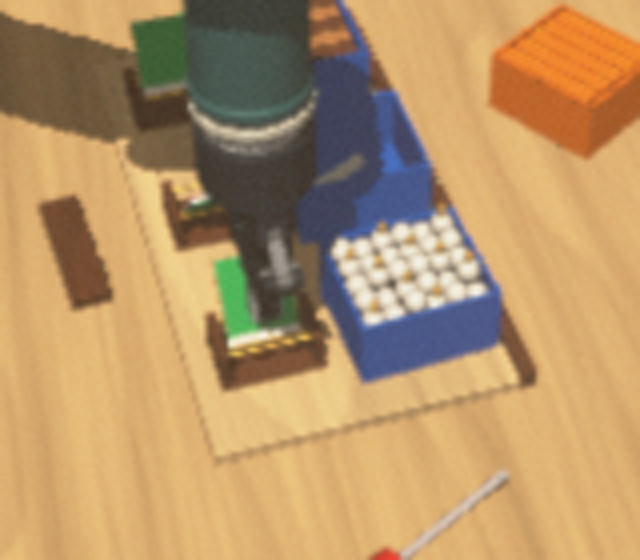

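The tuners' tag (240,310) now lies over to the left, green side up. I'll back off to the right, lift, and check.

{"api": "move_arm", "payload": {"deltas": [[[0,0,0],[0,-0.1,0],1],[[0,0,0],[0.02,-0.3,0],1],[[0,0,0],[0.04,-0.6,0.1],1],[[0,0,0],[0.06,-0.8,0.4],1],[[0,0,0],[0.06,-0.8,0.8],1],[[0,0,0],[0.06,-0.8,1],1]]}}

```text
time: 6.32
tool_pos: [0.5103, -0.1491, 0.1559]
tcp_rot: [-0.119, 3.136, -0.003]
wrist_force: [0.1, -0.4, -0.6]
width: -0.001
```

{"api": "move_arm", "payload": {"deltas": [[[0,0,0],[-0.2,-0.4,0.4],1],[[0,0,0],[-0.4,-0.8,0.8],1],[[0,0,0],[-0.5,-1,1],1],[[0,0,0],[-0.5,-1,1],1],[[0,0,0],[-0.5,-1,1],1],[[0,0,0],[-0.5,-1,1],1]]}}

```text
time: 7.08
tool_pos: [0.4585, -0.2458, 0.2516]
tcp_rot: [0.123, -3.137, -0.003]
wrist_force: [-0.3, -0.5, 0.2]
width: -0.001
```

```bash
python3 - <<'E'
from h import *
from workcell import read_camera
im,d=read_camera("top");P=pts("top",d);np.savez("end.npz",im=im,d=d)
h,s,v=cv2.split(cv2.cvtColor(im,cv2.COLOR_RGB2HSV))
for nm,m in (("red",((h<8)|(h>172))&(s>150)&(v>50)),("green",(h>50)&(h<80)&(s>120))):
    m=m.astype(np.uint8);m[:150]=0;m[280:]=0;m[:,:215]=0;m[:,390:]=0
    n,l,st,c=cv2.connectedComponentsWithStats(m)
    for i in range(1,n):
        if st[i,4]>40:print(nm,st[i].tolist(),c[i].round(1),np.median(P[l==i],0).round(3),np.percentile(P[l==i],98,axis=0).round(3))
a=np.load("top.npz")["im"]
cv2.imwrite("pics/end.png",np.vstack([cv2.resize(x[150:290,150:460],None,fx=2.1,fy=2.1) for x in(a,im)])[:,:,::-1])
E
```

```text
red [303, 214, 14, 21, 251] [309.5 223.6] [0.496 0.056 0.053] [0.522 0.074 0.075]
green [343, 213, 12, 19, 212] [348.3 221.9] [ 0.5   -0.044  0.055] [ 0.524 -0.03   0.075]
green [233, 220, 16, 19, 283] [240.8 228.8] [0.483 0.235 0.055] [0.508 0.252 0.074]
```

View pics/end.png

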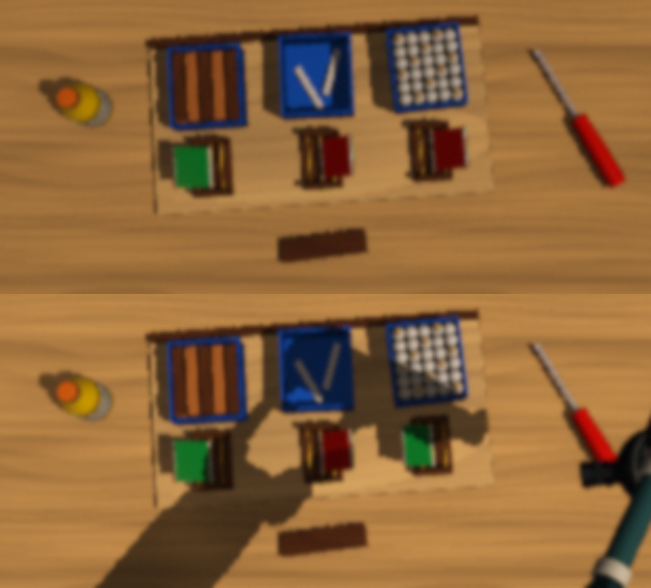

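Comparing before (top half) and after (bottom half): the tuners' tag (420,445) is now green, the bridges' tag (190,460) is green and the nuts' tag (335,450) is red. Nothing else has visibly moved. I'll hand it in.

```bash
python3 -c "
from workcell import order;print(order.finish_job())"
```

```text
the job is handed in; nothing more can be done
None
```

I flipped one tag, the tuners' one on the right, from red to green. I pushed it slowly with the shut fingertips, then backed off and handed the job in at about 7 s. The bridges' tag (green) and the nuts' tag (red) were already right, so I left them alone.

- **Tags:** in the last top view the bridges' and tuners' tags are green and the nuts' tag is red. Each leaf's top edge reads about 0.075 m high, against about 0.073 m expected at rest on its stop. I did not measure the hinge angles or speeds directly.
- **Everything else:** by eye, the before and after pictures show the bins, glue and blank in the same places. The arm hid the end of the screwdriver's handle in the last picture, but what could be seen of it had not moved.
- **Forces:** the wrist force read at the end of each move stayed below about 2 N. It was not logged during the push itself.

No check failed or disagreed, and handing in reported no verdict.

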